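# Pack the sediment sieve set into its case

### The arm

A 7-joint arm with a two-finger parallel gripper is mounted at the origin on the work surface. World frame = base frame: x ahead of the robot, y to its left, z up, the work surface at z = 0. Lengths are in m, angles in rad, forces in N, time in s.
With the tool pointing down it reaches from about 0.375 to 0.925 m from the base axis. Payload 3.1 kg.
Tool frame: the origin (TCP) lies midway between the tips of the shut fingers; the grasp point (between the pads) lies 19 mm behind it; y points along the fingers, z is the direction in which the jaws open and shut, and the axes are right-handed (so a half turn about y gives the same grasp; the last joint's range is limited). The gripper opens to 85 mm and grips with 20 to 120 N. Pads are 22 mm wide; open, the fingers measure 114 mm over their backs; the gripper's body (76 mm by 85 mm) begins 54 mm behind the grasp point. The pads swing forward as they close: fully open they stand 13 mm farther back than shut.
Start: joints at [1.102, 0.383, 0.044, 1.598, -0.018, 1.161, -0.05], TCP at [0.236, -0.606, 0.231] pointing down, gripper open.
Joint ranges: [-2.61, 2.61], [-0.41, 2.15], [-1.48, 1.57], [0, 2.5], [-1.57, 4.71], [0.05, 1.97], [-2.85, 2.85]. Speed limits (rad/s): [2.79, 2.79, 3.14, 3.14, 3.14, 3.14, 3.14].

### API

Orientations are given as a rotation vector (axis times angle).
In Python, from bench import state, eyes, workorder, spotter gives the robot as it stands.
- The arm moves only by the shell command python3 -m inch 'ROWS' [FORCE]. ROWS is text: rows parted by semicolons, each of 5 numbers parted by spaces: the finger opening in mm, from 0 to 85.4, then the shift along the tool's x, y, z in mm, then the turn about the tool's y in degrees. A call has 1 to 20 rows; each row is the pose to reach, as a shift and turn from the pose commanded when the call began, along the tool's axes at that moment; what a row does not reach only later rows make up. A row lasts 1/8 s, in which the tool goes at most 62.5 mm and 10.7 degrees, less where a joint would pass 70% of its speed; a pose out of reach is approached as far as the arm can. A call with a gripper value outside its range is refused whole. The fingers move at their own pace and stop on an object; FORCE is the grip in N (left out, the last holds). Time passes only in rows, so rows that repeat a pose let the fingers close. It gives the time, the measured TCP pose, the force and the opening at its end, in the units of the state.
- state(): the state, without advancing time (a new reading comes with each control period).
- eyes.get_image(name): name is "side" or "top" or "wrist"; returns a dict with "frame" (480x640x3 uint8, red, green, blue), "vertical_fov" (degrees; the focal length in pixels is half the picture's height over the tangent of half this angle, whatever the lens; pixels are square), "cx", "cy" (the principal point, pixels), "extrinsics" (4x4, takes a point from world to camera coordinates); the wrist camera has in their place "T_tool_cam" (4x4, takes a point from camera to tool coordinates, whose origin is the TCP and whose axes are the tool frame's). Camera axes: x right, y up, looking along -z (the intrinsics and any distortion apply to the point x, -y, -z); pixel columns grow to the right and rows downward; lengths in m; the calibration is good to about 2 mm. A picture is of the moment at which its call begins: read the wrist's pose just before it. There is no depth.
- workorder.hand_in(): hands the job in, once; it reports no verdict.
Trained networks look in a picture, given as the dict that the camera call returned (one of the last four; its "shot" number tells which), for a name from the list of things; names that differ only in an ending like _2 or _b are one class to them, and where a whole thing is asked for, a point or a joint stands for the part that bears it (a point fixed in the world has none). Each returns a list of dicts, best first, with "p" (0 to 1); they miss things now and then, are a little off and sometimes report something else, mostly with a low value. They report only what shows in the picture. A call takes as long as a camera call. They do not tell look-alikes from the thing itself.
- spotter.search_frame(picture, query): "point" ([column, row] in pixels, amid what is visible of it).
The state is a dict: "t": time; "q": joint angles; "joint_vel": joint speeds; "tau": joint torques, N m; "tool_pos": TCP position; "ee_rot": TCP orientation; "force": force on the tool from outside, world axes, zero at the start; "moment": the same for the moment, N m; "grip_width": finger opening in m.
Only numpy, scipy, OpenCV 4.12 (cv2) and the standard library are available. Lean on these libraries where they do the work, as an engineer would, in place of code of your own. Each camera call takes 0.05 s, during which the arm holds its last target.

### The job

Pack the little sieve set away in its open case: stand the receiver pan on the round rubber pad, nest the fine sieve on the pan, then the coarse sieve on the fine one, then put the knobbed cover on top, piece by piece in that order, each seated level and released. When nothing stands above the rim of the case, shut its lid fully. Leave the amber jar among the pieces standing where it is.

Things in the scene. Friction and masses are not known exactly. Their poses are not given: they have to be found in the camera images.
- pan_mid (a point): Receiver pan: plain round steel dish with a closed smooth floor, no mesh and no foot. 64 mm outside diameter, 18 mm high, inside diameter 57 mm, floor 3 mm thick, about 90 g. The point is its centre, 9 mm above its underside; z is up.
- fine_mid (a point): Fine sieve: steel ring with a close dark mesh (3 mm squares). 64 mm outside diameter, 21 mm high, 80 g: wall 16 mm high (inside diameter 57) above a foot 5 mm high, 52 tapering down to 46 mm. The foot drops into the mouth below until the wall rests on that rim (2.5 mm play all round). Point: on the axis, half-way up, 10.5 mm above the underside; z up. Seated, it is 14.5 mm above the pan's point.
- coarse_mid (a point): Coarse sieve: steel ring with a wide see-through grid (11 mm). 64 mm outside diameter, 21 mm high, 80 g: wall 16 mm high (inside diameter 57) above a foot 5 mm high, 52 tapering down to 46 mm. The foot drops into the mouth below until the wall rests on that rim (2.5 mm play all round). Point: on the axis, half-way up, 10.5 mm above the underside; z up. Seated, it is 16 mm above the fine sieve's.
- cover_mid (a point): Cover: steel disc, 64 mm diameter, 5 mm thick, a black knob on top (22 mm diameter, 14 high), a foot below like the sieves' on which it stands; 24 mm high, 70 g. Point: on the axis, 12 mm above the underside; the knob reaches from 2 mm below to 12 mm above it; z up. Seated, it is 17.5 mm above the coarse sieve's point and 57 mm above the case's floor.
- case_pad (a point): Case: fixed grey plastic open-topped box, inside 130 mm (its x) by 150 mm (its y), 74 mm deep, walls and floor 5 mm. The point is the centre of the inner floor, 5 mm above the table, and of the round black rubber pad (80 mm diameter, flush with the floor). z is up; x points to the hinged side, away from the robot.
- lid (a joint): Angle of the case's lid: 0 shut, starts about upright (1.6 to 1.85 rad), limit 2.0. Hinge line: along the case's y, 70 mm along its +x from the pad's centre, 74 mm above the inner floor, at the lid's underside. Plate 140 mm from hinge to free edge, 160 wide, 6 thick, 180 g. Stiff by friction (0.22 N m, 2 to 3 N at the edge): it stays where left and must be pushed all the way.
- lid_tab (a point): Centre of the black thumb tab at the middle of the lid's free edge: 60 mm wide, 8 mm thick, standing out 30 mm past the edge (ends 170 mm from the hinge). The point is 155 mm from the hinge, 4 mm outside the plane of the lid's underside. Open, it points up and ends 250 mm above the table. Axes turn with the lid: x from tab to hinge, z out of the lid's outer face (up when shut).
- jar_mid (a point): Bystander: small amber glass jar with a black cap, 32 mm diameter, 44 mm high, standing among the pieces, to be left alone. The point is its centre, 22 mm above the table.
Things that resemble listed ones, but are neither listed nor needed, are in the scene too. Leave any blue look-alike of the part that bears coarse_mid alone.

How it is judged:
On the way, in this order (a step that is already met when the one before it is completed fails the run):
1. the receiver pan stands level on the rubber pad in the open case, released (horizontal distance between pan_mid and case_pad below 0.015 m and z of pan_mid in the frame of case_pad between 0.006 and 0.012 m and angle between pan_mid's own z axis and vertical below 0.06 rad and contact force between pan and the fingers below 0.2 N and linear speed of pan below 0.03 m/s and value of joint lid above 1 rad), for 0.2 s.
2. the fine sieve is nested on the pan, released (horizontal distance between pan_mid and case_pad below 0.015 m and z of pan_mid in the frame of case_pad between 0.006 and 0.012 m and angle between each of pan_mid, fine_mid's own z axis and vertical below 0.06 rad and horizontal distance between fine_mid and pan_mid below 0.005 m and z of fine_mid in the frame of pan_mid between 0.012 and 0.017 m and contact force between fine and the fingers below 0.2 N and linear speed of fine below 0.03 m/s and value of joint lid above 1 rad), for 0.2 s.
3. the coarse sieve is nested on the fine sieve, released (horizontal distance between pan_mid and case_pad below 0.015 m and z of pan_mid in the frame of case_pad between 0.006 and 0.012 m and angle between each of pan_mid, fine_mid, coarse_mid's own z axis and vertical below 0.06 rad and horizontal distance between fine_mid and pan_mid below 0.005 m and z of fine_mid in the frame of pan_mid between 0.012 and 0.017 m and horizontal distance between coarse_mid and fine_mid below 0.005 m and z of coarse_mid in the frame of fine_mid between 0.0135 and 0.0185 m and contact force between coarse and the fingers below 0.2 N and linear speed of coarse below 0.03 m/s and value of joint lid above 1 rad), for 0.2 s.
4. the cover is seated on the coarse sieve, released, all below the rim, the lid still open (horizontal distance between pan_mid and case_pad below 0.015 m and z of pan_mid in the frame of case_pad between 0.006 and 0.012 m and angle between each of pan_mid, fine_mid, coarse_mid, cover_mid's own z axis and vertical below 0.06 rad and horizontal distance between fine_mid and pan_mid below 0.005 m and z of fine_mid in the frame of pan_mid between 0.012 and 0.017 m and horizontal distance between coarse_mid and fine_mid below 0.005 m and z of coarse_mid in the frame of fine_mid between 0.0135 and 0.0185 m and horizontal distance between cover_mid and coarse_mid below 0.005 m and z of cover_mid in the frame of coarse_mid between 0.015 and 0.02 m and z of cover_mid in the frame of case_pad below 0.0605 m and contact force between cover and the fingers below 0.2 N and linear speed of cover below 0.03 m/s and value of joint lid above 1 rad), for 0.2 s.
5. the lid is shut (value of joint lid below 0.05 rad), for 0.2 s.
At the end, for the whole second after the job is handed in: Pan level within 15 mm of the pad's centre; fine sieve on it, coarse on fine, cover on coarse, each within 5 mm of the axis and 2.5 mm of the seated height of the one below, level to 0.06 rad; cover below the rim; lid shut to 0.05 rad; all released and at rest (horizontal distance between pan_mid and case_pad below 0.015 m and z of pan_mid in the frame of case_pad between 0.006 and 0.012 m and angle between each of pan_mid, fine_mid, coarse_mid, cover_mid's own z axis and vertical below 0.06 rad and horizontal distance between fine_mid and pan_mid below 0.005 m and z of fine_mid in the frame of pan_mid between 0.012 and 0.017 m and horizontal distance between coarse_mid and fine_mid below 0.005 m and z of coarse_mid in the frame of fine_mid between 0.0135 and 0.0185 m and horizontal distance between cover_mid and coarse_mid below 0.005 m and z of cover_mid in the frame of coarse_mid between 0.015 and 0.02 m and z of cover_mid in the frame of case_pad below 0.0605 m and contact force between each of pan, fine, coarse, cover and the fingers below 0.2 N and linear speed of each of pan, fine, coarse, cover below 0.03 m/s and value of joint lid below 0.05 rad); the robot touches nothing.
It fails at once if the amber jar is moved more than 25 mm or knocked over (distance of jar_mid from where it was at the start of the episode above 0.025 m or angle between jar_mid's own z axis and vertical above 0.5 rad).
It also fails if it takes over 138 s, if anything falls off the work surface, if the arm or the gripper's body presses on something with over 40 N, if the wrist force passes 120 N, or if a joint passes its speed limit or range.

## Working session

There is one attempt and no reset: what is moved stays moved. The work goes in short steps, Python scripts to look and compute and a shell command to move; the robot and the scene stay as the last step left them, time stands still between calls to the robot, and variables do not carry over. Pictures are saved under pics/ and viewed, and the job is handed in when it is done.

```bash
ls; mkdir -p pics; cat > h.py <<'E'
import numpy as np, cv2
from scipy.spatial.transform import Rotation as R
from bench import state, eyes, workorder, spotter
def K(im):
    f=240/np.tan(np.radians(im["vertical_fov"])/2); return f,im["cx"],im["cy"]
def save(im,n): cv2.imwrite(f"pics/{n}.png",im["frame"][:,:,::-1])
E
python3 - <<'E'
from h import *
s=state(); print(s)
for n in ("side","top","wrist"):
    im=eyes.get_image(n); save(im,n+"0")
    print(n,{k:v for k,v in im.items() if k!="frame"})
    for q in ["pan_mid","fine_mid","coarse_mid","cover_mid","case_pad","lid_tab","jar_mid"]:
        print(q,[(np.round(d["point"]).tolist(),round(d["p"],2)) for d in spotter.search_frame(im,q)])
E
```

```text
pics
{'t': 0.0, 'q': array([ 1.10219042,  0.38386171,  0.04383128,  1.59958355, -0.01790087,
        1.16117225, -0.04988718]), 'joint_vel': array([-1.80586382e-03,  1.72799138e-03,  1.57044656e-03, -7.84662323e-05,
       -6.01395888e-04, -4.45970770e-04, -5.32142839e-06]), 'tau': array([ 1.52806174e-04, -4.33466721e+01,  1.02467738e+00, -2.49515069e+01,
        1.06403197e-02,  1.12788941e-02,  2.36354786e-06]), 'tool_pos': array([ 0.23519402, -0.6049485 ,  0.22986541]), 'ee_rot': array([-0.37943321,  2.02171767, -2.01646347]), 'force': array([ 0.05406498, -0.10976177,  0.59165039]), 'moment': array([-0.00905208, -0.02183237,  0.0132042 ]), 'grip_width': 0.08554549166984671}
side {'vertical_fov': 52.506643052641195, 'cx': 311.01335455319037, 'cy': 244.68400846075136, 'extrinsics': array([[-0.97770146, -0.20994715,  0.00469481,  0.45624149],
       [ 0.14084173, -0.63897432,  0.75622445, -0.13179093],
       [-0.15576731,  0.74002298,  0.65429545, -0.80004034],
       [ 0.        ,  0.        ,  0.        ,  1.        ]]), 'shot': 1}
pan_mid [([239.0, 239.0], 0.61)]
fine_mid [([308.
[... 897 characters left out ...]
0, 245.0], 0.36)]
cover_mid []
case_pad [([180.0, 210.0], 0.98)]
lid_tab [([178.0, 175.0], 0.85), ([287.0, 167.0], 0.16)]
jar_mid [([327.0, 212.0], 0.61)]
wrist {'vertical_fov': 60.477442182470305, 'cx': 315.50098779355864, 'cy': 239.51113148808977, 'T_tool_cam': array([[-2.42399179e-04, -9.63533253e-01, -2.67588511e-01,
        -6.67454269e-02],
       [-1.10353832e-04,  2.67588543e-01, -9.63533268e-01,
        -1.42924187e-01],
       [ 9.99999965e-01, -2.04030255e-04, -1.71192830e-04,
        -1.61535077e-03],
       [ 0.00000000e+00,  0.00000000e+00,  0.00000000e+00,
         1.00000000e+00]]), 'shot': 3}
pan_mid []
fine_mid []
coarse_mid []
cover_mid []
case_pad []
lid_tab []
jar_mid []
```

View pics/side0.png

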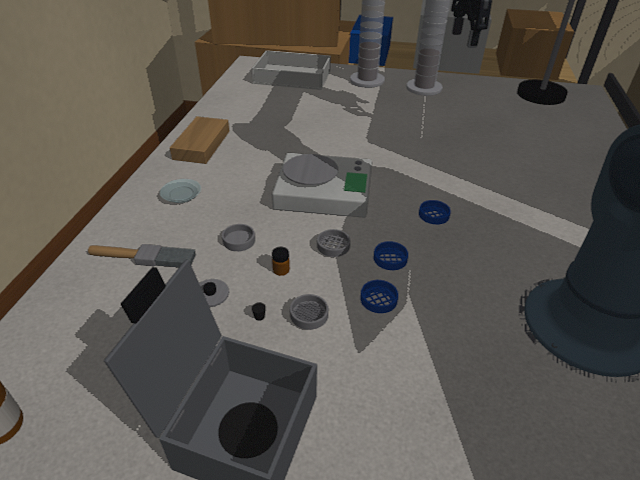

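View pics/top0.png

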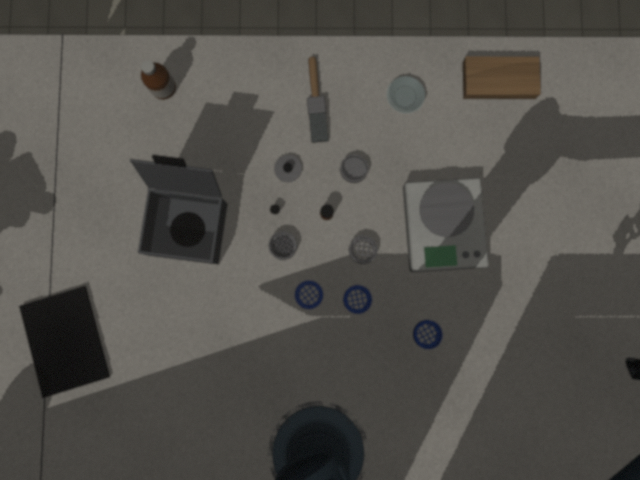

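```bash
python3 - <<'E'
from h import *
im=cv2.imread("pics/top0.png"); cv2.imwrite("pics/topz.png",cv2.resize(im[120:380,130:470],(800,612))[:600])
im=cv2.imread("pics/side0.png"); cv2.imwrite("pics/sidez.png",cv2.resize(im[180:440,120:460],(784,600)))
E
```

```text
(no output)
```

View pics/topz.png

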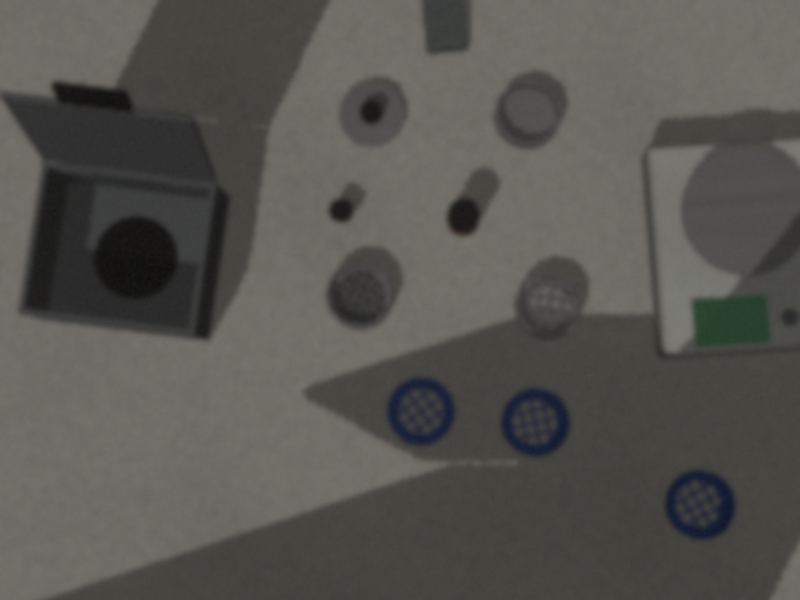

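View pics/sidez.png

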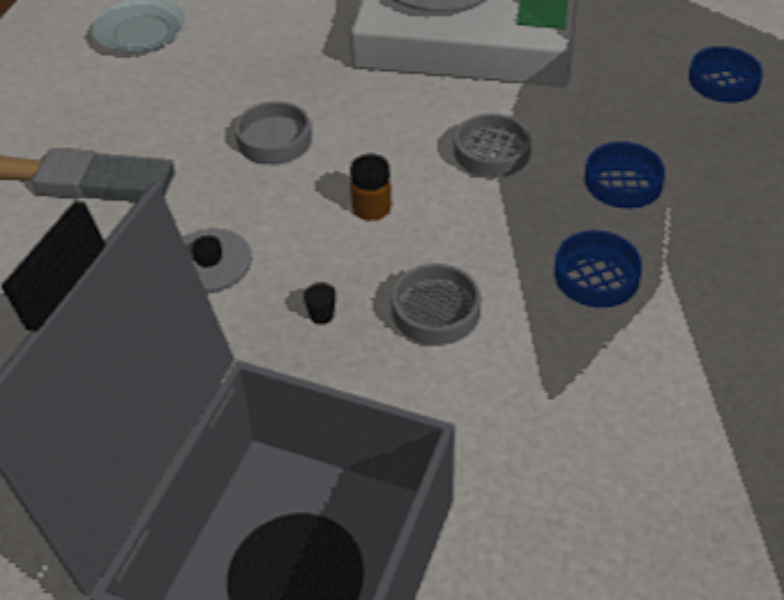

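```bash
cat >> h.py <<'E'
def ray(im,px,s=None):
    f,cx,cy=K(im); d=np.array([(px[0]-cx)/f,-(px[1]-cy)/f,-1.])
    if "extrinsics" in im:
        E=np.array(im["extrinsics"]); Rm=E[:3,:3]; return -Rm.T@E[:3,3], Rm.T@d
    T=np.array(im["T_tool_cam"]); Rt=R.from_rotvec(s["ee_rot"]).as_matrix()
    return Rt@T[:3,3]+s["tool_pos"], Rt@T[:3,:3]@d
def onz(im,px,z,s=None):
    o,d=ray(im,px,s); return o+d*(z-o[2])/d[2]
def proj(im,p,s=None):
    f,cx,cy=K(im)
    if "extrinsics" in im:
        E=np.array(im["extrinsics"]); c=E[:3,:3]@p+E[:3,3]
    else:
        T=np.array(im["T_tool_cam"]); Rt=R.from_rotvec(s["ee_rot"]).as_matrix()
        c=T[:3,:3].T@(Rt.T@(np.array(p)-s["tool_pos"])-T[:3,3])
    return np.array([cx+f*c[0]/-c[2],cy-f*c[1]/-c[2]])
E
python3 - <<'E'
from h import *
t=eyes.get_image("top"); s=eyes.get_image("side")
P={"pan":((355,167),(239,237),.018),"fine":((284,242),(309,311),.021),"coarse":((363,247),(333,242),.021),"cover":((288,166),(210,291),.01),"jar":((327,212),(281,253),.044),"knob":((275,209),(259,310),.012),"pad":((188,230),(248,430),.005),"b1":((309,294),(379,296),.021),"b2":((357,299),(391,255),.021)}
for k,(a,b,z) in P.items(): print(k,np.round(onz(t,a,z)[:2],3),np.round(onz(s,b,z)[:2],3))
for nm,a in {"NL":(139,249),"NR":(217,264),"FR":(226,202),"FL":(146,190)}.items(): print(nm,np.round(onz(t,a,.079)[:2],3))
for nm,a in {"tabTL":(152,155),"tabTR":(184,158)}.items(): print(nm,np.round(onz(t,a,.25)[:2],3))
st=state(); Rm=R.from_rotvec(st["ee_rot"]).as_matrix(); print(np.round(Rm,3))
E
```

```text
pan [ 0.629 -0.085] [ 0.624 -0.071]
fine [0.458 0.075] [0.451 0.087]
coarse [ 0.447 -0.101] [ 0.444 -0.092]
cover [0.633 0.068] [0.63 0.07]
jar [ 0.522 -0.021] [ 0.525 -0.015]
knob [0.534 0.096] [0.534 0.095]
pad [0.487 0.292] [0.489 0.297]
b1 [0.343 0.019] [0.344 0.029]
b2 [ 0.332 -0.087] [ 0.333 -0.078]
NL [0.438 0.378]
NR [0.406 0.213]
FR [0.539 0.196]
FL [0.564 0.367]
tabTL [0.599 0.307]
tabTR [0.594 0.248]
[[-0.932  0.     0.362]
 [-0.362 -0.    -0.932]
 [-0.    -1.     0.   ]]
```

```bash
python3 -m inch '85 -555 30 -347 28;85 -555 30 -347 28;85 -555 30 -347 28;85 -555 30 -347 28;85 -555 30 -347 28;85 -555 30 -347 28;85 -555 30 -347 28;85 -555 30 -347 28;85 -555 30 -347 28;85 -555 30 -347 28;85 -555 30 -347 28;85 -555 30 -347 28;85 -555 30 -347 28;85 -555 30 -347 28;85 -555 30 -347 28' 30
cat >> h.py <<'E'
def look(n,qs=("pan_mid","fine_mid","coarse_mid","cover_mid","case_pad","lid_tab","jar_mid")):
    s=state(); im=eyes.get_image("wrist"); save(im,n)
    np.savez("last_"+n,frame=im["frame"],**{k:im[k] for k in("vertical_fov","cx","cy","T_tool_cam")},**{k:s[k] for k in("tool_pos","ee_rot","q")})
    print("tcp",np.round(s["tool_pos"],4),"yaw z",np.round(R.from_rotvec(s["ee_rot"]).as_matrix()[:,2],3),"q",np.round(s["q"],2),"F",np.round(s["force"],1),"w",s["grip_width"],"t",s["t"])
    Z=dict(pan_mid=.012,fine_mid=.018,coarse_mid=.018,cover_mid=.01,jar_mid=.03)
    for q in qs:
        print(q,[(np.round(d["point"]).tolist(),round(d["p"],2),np.round(onz(im,d["point"],Z.get(q,.005),s)[:2],3).tolist()) for d in spotter.search_frame(im,q)])
    return im,s
E
python3 -c "
from h import *
look('w1')"
```

```text
t: 3.18
tool_pos: [0.6265, -0.0832, 0.2014]
ee_rot: [-0.13, -2.158, 2.16]
force: [0.3, -0.1, -0.2]
grip_width: 0.0852
tcp [ 0.6265 -0.0832  0.2014] yaw z [-0.12  -0.993  0.001] q [ 0.24  0.39 -0.22  1.66  0.09  1.1  -1.7 ] F [ 0.3 -0.1 -0.2] w 0.08524690069116089 t 3.175
pan_mid [([310.0, 208.0], 0.62, [0.628, -0.078]), ([188.0, 401.0], 0.22, [0.459, 0.059])]
fine_mid [([193.0, 406.0], 0.69, [0.458, 0.053])]
coarse_mid [([354.0, 395.0], 0.76, [0.45, -0.096])]
cover_mid [([134.0, 224.0], 0.61, [0.631, 0.069]), ([254.0, 339.0], 0.18, [0.514, -0.013])]
case_pad [([11.0, 354.0], 0.73, [0.523, 0.214])]
lid_tab []
jar_mid [([253.0, 338.0], 0.85, [0.526, -0.017])]
```

View pics/w1.png

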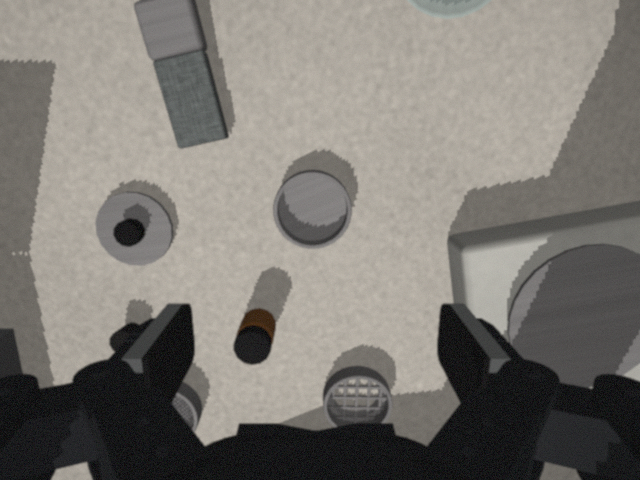

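```bash
cat >> h.py <<'E'
def load(n):
    d=dict(np.load("last_"+n+".npz")); return d,d
def rel(im,px,z,s):
    p=onz(im,px,z,s); Rt=R.from_rotvec(s["ee_rot"]).as_matrix(); return np.round(p,4),np.round(1000*(Rt.T@(p-s["tool_pos"])),1)
E
python3 -c "
from h import *
im,s=load('w1')
print(rel(im,(312.5,208.5),.018,s)); print(rel(im,(357,398),.021,s)); print(rel(im,(134.5,229),.01,s),rel(im,(129,231),.024,s)); print(proj(im,s['tool_pos'],s))
"
```

```text
(array([ 0.6283, -0.0802,  0.018 ]), array([ -1.4, 183.4,  -3.3]))
(array([ 0.4495, -0.0992,  0.021 ]), array([173.8, 180.5,  37. ]))
(array([0.6274, 0.0699, 0.01  ]), array([  17.6,  191.3, -152.3])) (array([0.629, 0.068, 0.024]), array([  15.8,  177.3, -150.6]))
[317.97579837 306.94300622]
```

```bash
python3 -m inch '85 -1.5 60 -3.5 0;85 -1.5 120 -3.5 0;85 -1.5 160 -3.5 0;85 -1.5 160 -3.5 0;85 -1.5 160 -3.5 0'
python3 -c "
from h import *
look('w2',['pan_mid'])"
```

```text
t: 4.2
tool_pos: [0.6306, -0.0779, 0.043]
ee_rot: [-0.131, -2.162, 2.162]
force: [-0.4, -0.2, 0.1]
grip_width: 0.0848
tcp [ 0.6306 -0.0779  0.043 ] yaw z [-0.117 -0.993 -0.   ] q [ 0.21  0.58 -0.2   1.75  0.15  0.82 -1.74] F [-0.4 -0.2  0.1] w 0.08484069541410492 t 4.2
pan_mid [([322.0, 284.0], 0.63, [0.627, -0.079])]
```

View pics/w2.png

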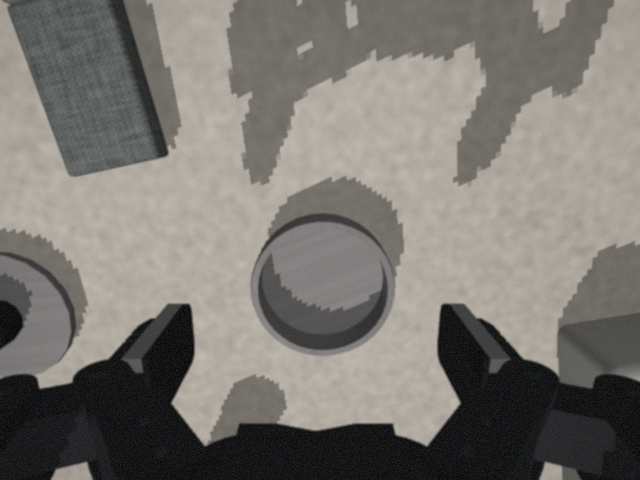

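```bash
python3 -c "
from h import *
im,s=load('w2')
print(rel(im,(322.5,283.5),.018,s))
"
```

```text
(array([ 0.63 , -0.08 ,  0.018]), array([ 0.4, 25. ,  2.1]))
```

```bash
python3 -m inch '85 0.5 20 2 0;85 0.5 38 2 0;85 0.5 44 2 0;85 0.5 44 2 0'
python3 -m inch '60 0 0 0 0;60 0 0 0 0;60 0 0 0 0;60 0 0 0 0;60 0 0 0 0;60 0 0 0 0' 30
python3 -m inch '60 0 -20 0 0;60 0 -50 0 0;60 0 -50 0 0'
python3 -c "
from h import *
look('w3',['pan_mid'])"
```

```text
t: 4.8
tool_pos: [0.6271, -0.0797, -0.0041]
ee_rot: [-0.125, -2.16, 2.159]
force: [-0.2, -0.2, 0.2]
grip_width: 0.0851
t: 5.55
tool_pos: [0.629, -0.0799, -0.002]
ee_rot: [-0.129, -2.161, 2.161]
force: [0.4, 0.3, 4.1]
grip_width: 0.0629
t: 5.92
tool_pos: [0.6306, -0.0801, 0.0504]
ee_rot: [-0.134, -2.163, 2.163]
force: [0.9, 0.2, -0.7]
grip_width: 0.0631
tcp [ 0.6306 -0.0801  0.0504] yaw z [-0.118 -0.993 -0.   ] q [ 0.22  0.57 -0.2   1.75  0.15  0.83 -1.74] F [ 0.9  0.2 -0.7] w 0.06307322645492076 t 5.925
pan_mid [([315.0, 326.0], 0.6, [0.603, -0.076])]
```

View pics/w3.png

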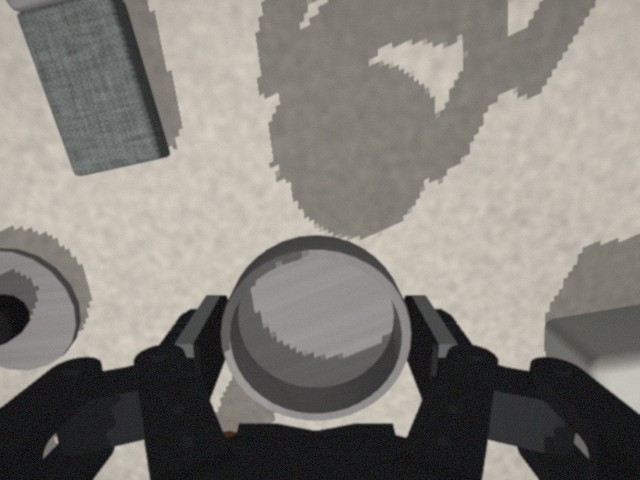

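```bash
python3 -m inch '60 0 -60 0 0;60 0 -120 0 0;60 60 -150 0 0;60 120 -150 -60 0;60 180 -150 -120 0;60 220 -150 -180 0;60 249 -150 -240 0;60 249 -150 -290 0;60 249 -150 -313 0;60 249 -150 -313 0;60 249 -150 -313 0'
python3 -c "
from h import *
look('w4')
im=eyes.get_image('top'); save(im,'top4')"
```

```text
t: 7.4
tool_pos: [0.4168, 0.2595, 0.1959]
ee_rot: [-0.123, -2.158, 2.162]
force: [0.4, -0.4, -1.3]
grip_width: 0.0629
tcp [0.4168 0.2595 0.1959] yaw z [-0.116 -0.993  0.002] q [-0.14  0.16 -0.53  1.98  0.09  1.02 -2.41] F [ 0.4 -0.4 -1.3] w 0.06288781327153342 t 7.4
pan_mid [([318.0, 328.0], 0.85, [0.311, 0.27])]
fine_mid []
coarse_mid [([606.0, 266.0], 0.72, [0.343, 0.027])]
cover_mid []
case_pad [([244.0, 114.0], 0.62, [0.496, 0.307]), ([315.0, 327.0], 0.47, [0.309, 0.273]), ([543.0, 134.0], 0.18, [0.455, 0.076])]
lid_tab []
jar_mid []
```

View pics/w4.png

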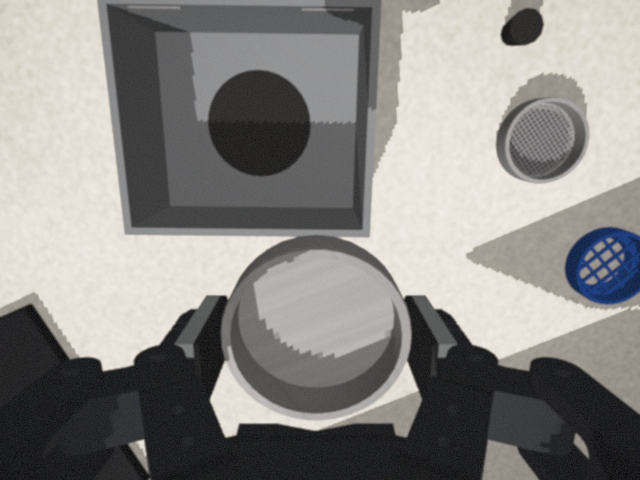

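```bash
python3 -c "
from h import *
im,s=load('w4')
print('pad',rel(im,(259.5,123),.005,s))
a=onz(im,(127,234),.079,s);b=onz(im,(369,235.5),.079,s);d=a-b;print(a,b,np.degrees(np.arctan2(d[0],d[1])),np.linalg.norm(d))
a=onz(im,(170,207),.005,s);b=onz(im,(354,207.5),.005,s);d=a-b;print(a,b,np.degrees(np.arctan2(d[0],d[1])),np.linalg.norm(d))
print('fine',rel(im,(543,141),.021,s))
# pan centre in hand: level test: pan rim ellipse
print('pan held rel', [rel(im,(316,327),s['tool_pos'][2]+dz,s) for dz in (.01,.018,.025)])
"
```

```text
pad (array([0.4887, 0.2955, 0.005 ]), array([-67.7, 190.7, -44.6]))
[0.42860232 0.38244263 0.079     ] [0.40915523 0.22580766 0.079     ] 7.077368737042356 0.15783758131149958
[0.4314954 0.3787408 0.005    ] [0.41341278 0.22838995 0.005     ] 6.857993847724315 0.15143434341017936
fine (array([0.4508, 0.0838, 0.021 ]), array([-54.7, 175.2, 170.1]))
pan held rel [(array([0.4138, 0.2606, 0.2059]), array([  3.1, -10. ,  -0.8])), (array([0.4179, 0.2601, 0.2139]), array([ -1. , -18. ,  -0.8])), (array([0.4216, 0.2597, 0.2209]), array([ -4.7, -25. ,  -0.8]))]
```

```bash
python3 -m inch '60 0 0 0 -10;60 0 0 0 -20;60 0 0 0 -30;60 0 0 0 -40;60 0 0 0 -50;60 0 0 0 -60;60 0 0 0 -70;60 0 0 0 -80;60 0 0 0 -90;60 0 0 0 -100;60 0 0 0 -110;60 0 0 0 -120;60 0 0 0 -130;60 0 0 0 -140;60 0 0 0 -150;60 0 0 0 -160;60 0 0 0 -170;60 0 0 0 -180;60 0 0 0 -180'
python3 -c "
from h import *
im,s=look('w5',['case_pad'])
d=np.array([.4887,.2955,.2])-s['tool_pos'];print(R.from_rotvec(s['ee_rot']).as_matrix().T@d)"
```

```text
t: 10.22
tool_pos: [0.4179, 0.2599, 0.1973]
ee_rot: [-1.569, 0.094, -0.095]
force: [-1.0, 0.5, -1.6]
grip_width: 0.0631
tcp [0.4179 0.2599 0.1973] yaw z [0.12  0.993 0.   ] q [ 0.18  0.22 -0.89  1.97  0.2   1.04  0.65] F [-1.   0.5 -1.6] w 0.06310975044448096 t 10.225
case_pad [([414.0, 258.0], 0.79, [0.468, 0.34])]
[ 0.06600455 -0.00264987  0.04380118]
```

View pics/w5.png

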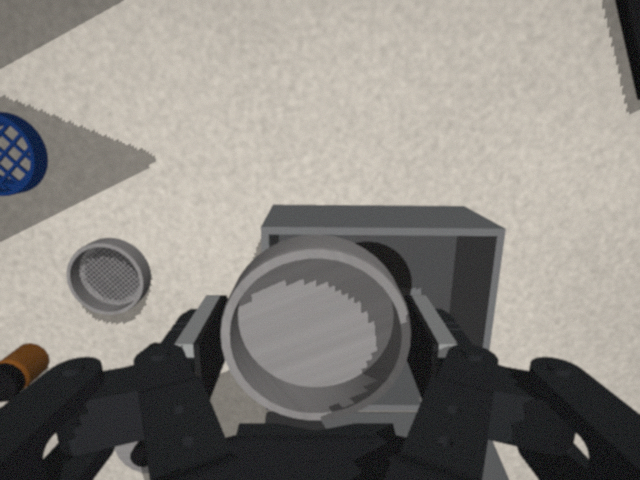

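```bash
python3 -c "
from h import *
im,s=load('w5')
print(onz(im,(264,228),.079,s),onz(im,(503,229),.079,s)); print('fine',rel(im,(109,275),.021,s))"
```

```text
[0.40942771 0.22803057 0.079     ] [0.42882498 0.38308114 0.079     ]
fine (array([0.4469, 0.0859, 0.021 ]), array([  49.7,  176.3, -169.3]))
```

```bash
python3 -m inch '60 40 0 25 0;60 67 0 44 0;60 67 0 44 0;60 67 60 44 0;60 67 100 44 0;60 67 140 44 0;60 67 170 44 0;60 67 170 44 0;60 67 170 44 0'
python3 -c "
from h import *
im,s=look('w6',['case_pad'])
im=eyes.get_image('side'); save(im,'side6')"
```

```text
t: 11.45
tool_pos: [0.4898, 0.2966, 0.0285]
ee_rot: [-1.568, 0.092, -0.094]
force: [0.1, 0.7, -0.1]
grip_width: 0.0629
tcp [0.4898 0.2966 0.0285] yaw z [0.118 0.993 0.001] q [-0.04  0.62 -0.71  1.89  0.53  0.83  0.42] F [ 0.1  0.7 -0.1] w 0.0629024393258341 t 11.45
case_pad [([317.0, 226.0], 0.56, [0.461, 0.302])]
```

View pics/side6.png

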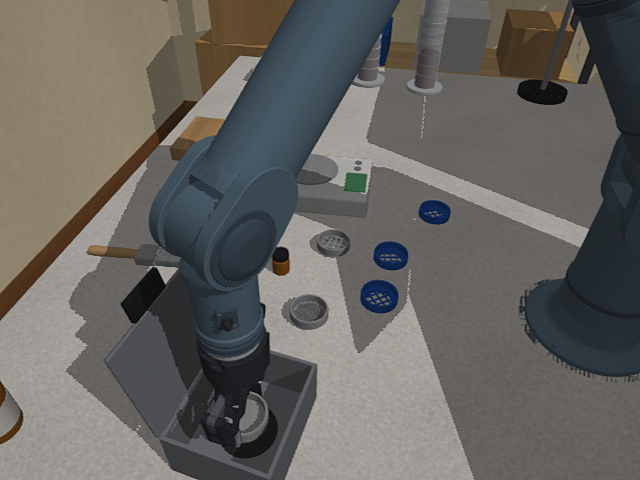

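View pics/w6.png

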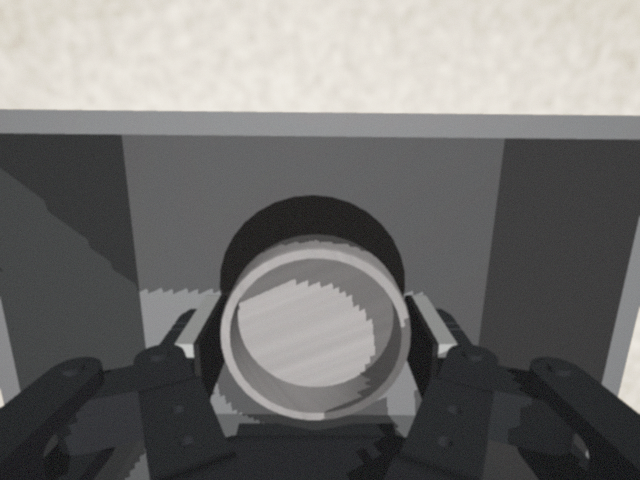

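```bash
python3 -m inch '60 0 12 0 0;60 0 20 0 0;60 0 23 0 0;60 0 23 0 0'; python3 -m inch '60 0 1 0 0;60 0 2 0 0;60 0 2 0 0'
```

```text
t: 12.1
tool_pos: [0.4892, 0.2959, 0.0038]
ee_rot: [-1.569, 0.093, -0.092]
force: [1.1, -0.5, -2.1]
grip_width: 0.0631
t: 12.48
tool_pos: [0.4897, 0.2963, 0.003]
ee_rot: [-1.569, 0.092, -0.093]
force: [-1.2, -1.2, 3.6]
grip_width: 0.0626
```

```bash
python3 -m inch '72 0 0 0 0;80 0 0 0 0;80 0 0 0 0;80 0 0 0 0;80 0 -15 0 0;80 0 -60 0 0;80 0 -60 0 0'; python3 -c "
from h import *
im,s=look('w7',['case_pad','pan_mid'])"
```

```text
t: 13.35
tool_pos: [0.4925, 0.2988, 0.067]
ee_rot: [-1.563, 0.086, -0.098]
force: [0.9, 0.6, -0.1]
grip_width: 0.0803
tcp [0.4925 0.2988 0.067 ] yaw z [0.117 0.993 0.006] q [-0.01  0.56 -0.75  1.88  0.49  0.88  0.46] F [ 0.9  0.6 -0.1] w 0.08029191574420645 t 13.35
case_pad [([299.0, 198.0], 0.6, [0.458, 0.296])]
pan_mid [([309.0, 263.0], 0.59, [0.491, 0.297])]
```

View pics/w7.png

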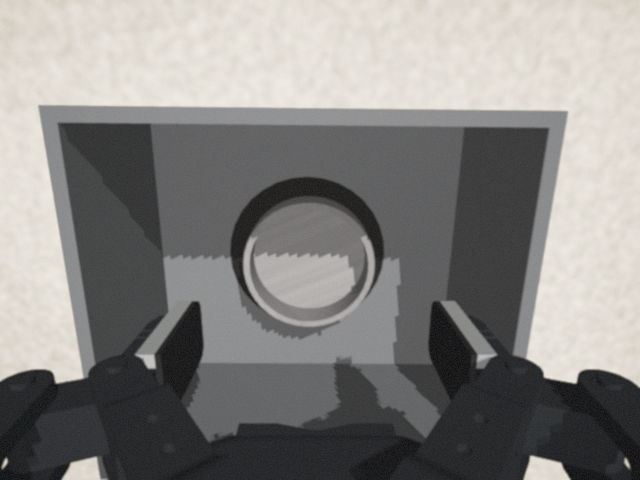

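```bash
python3 -c "
from h import *
im,s=load('w7')
print(rel(im,(309.5,261.5),.023,s),rel(im,(307.5,252),.005,s))
d=np.array([.4475,.085,.2])-s['tool_pos'];print(R.from_rotvec(s['ee_rot']).as_matrix().T@d)"
```

```text
(array([0.4861, 0.2979, 0.023 ]), array([-6.5, 44. , -1.9])) (array([0.4869, 0.2966, 0.005 ]), array([-5.7, 62. , -3.2]))
[-0.01862087 -0.13436546 -0.21682992]
```

```bash
python3 -m inch '85 0 -60 0 0;85 0 -110 0 0;85 -10 -110 -60 0;85 -18 -110 -120 0;85 -18 -80 -180 0;85 -18 -40 -217 0;85 -18 -40 -217 0;85 -18 -40 -217 0'; python3 -c "
from h import *
im,s=look('w8',['fine_mid','coarse_mid'])"
```

```text
t: 14.5
tool_pos: [0.4456, 0.083, 0.1018]
ee_rot: [-1.568, 0.094, -0.092]
force: [0.5, 0.1, 0.3]
grip_width: 0.0851
tcp [0.4456 0.083  0.1018] yaw z [0.118 0.993 0.001] q [ 0.46  0.28 -0.8   2.13  0.28  0.83  0.94] F [0.5 0.1 0.3] w 0.08512915895212475 t 14.5
fine_mid [([312.0, 256.0], 0.95, [0.449, 0.081])]
coarse_mid [([16.0, 86.0], 0.94, [0.339, -0.06]), ([32.0, 273.0], 0.68, [0.44, -0.082])]
```

View pics/w8.png

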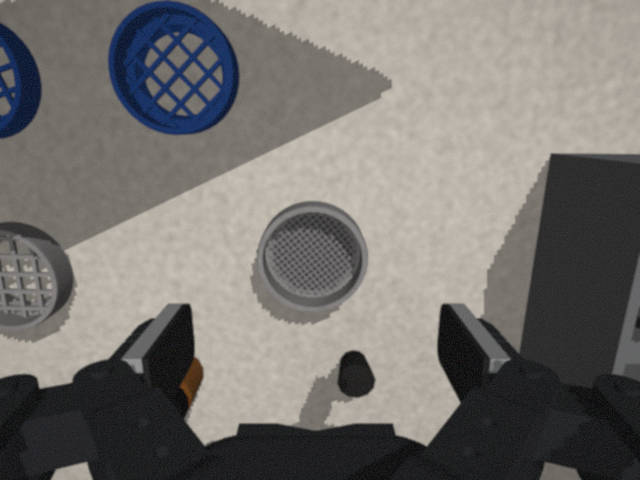

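```bash
python3 -c "
from h import *
im,s=load('w8')
print(rel(im,(313,256.5),.021,s)); print(rel(im,(13,274),.021,s))"
```

```text
(array([0.4482, 0.0823, 0.021 ]), array([ 2.8, 80.8, -0.5]))
(array([ 0.4384, -0.0909,  0.021 ]), array([  13.4,   80.7, -173.6]))
```

```bash
python3 -m inch '85 2.5 50 -0.5 0;85 2.5 85 -0.5 0;85 2.5 101 -0.5 0;85 2.5 101 -0.5 0;85 2.5 101 -0.5 0'
python3 -m inch '60 0 0 0 0;60 0 0 0 0;60 0 0 0 0;60 0 0 0 0;60 0 0 0 0;60 0 0 0 0' 30
python3 -m inch '60 0 -20 0 0;60 0 -50 0 0;60 0 -50 0 0;60 0 -50 0 0'
python3 -c "
from h import *
look('w9',['fine_mid'])"
```

```text
t: 15.28
tool_pos: [0.45, 0.0826, 0.0026]
ee_rot: [-1.568, 0.09, -0.094]
force: [-0.2, -0.1, -0.0]
grip_width: 0.0848
t: 16.02
tool_pos: [0.4498, 0.0819, 0.003]
ee_rot: [-1.569, 0.091, -0.095]
force: [-1.9, -1.6, 7.9]
grip_width: 0.0635
t: 16.52
tool_pos: [0.4483, 0.0814, 0.0512]
ee_rot: [-1.569, 0.093, -0.093]
force: [-0.7, 0.5, -1.9]
grip_width: 0.0632
tcp [0.4483 0.0814 0.0512] yaw z [ 0.118  0.993 -0.001] q [ 0.41  0.39 -0.75  2.15  0.39  0.74  0.85] F [-0.7  0.5 -1.9] w 0.06315636835984986 t 16.525
fine_mid [([317.0, 328.0], 0.87, [0.471, 0.081])]
```

View pics/w9.png

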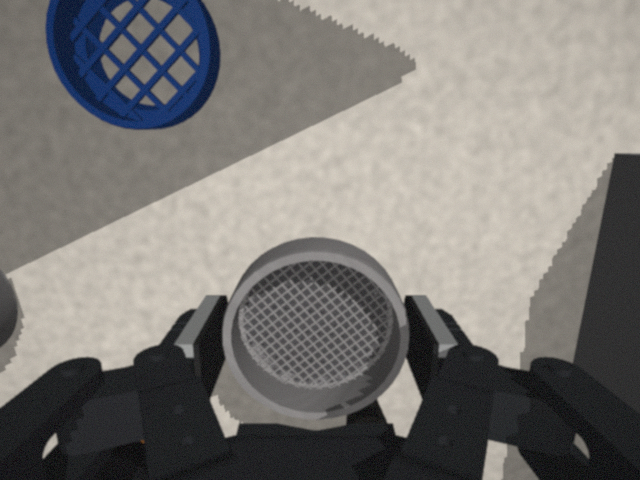

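```bash
python3 -m inch '60 0 -60 0 0;60 0 -80 60 0;60 5 -80 120 0;60 10 -80 180 0;60 15.5 -80 217.5 0;60 15.5 -80 217.5 0;60 15.5 -40 217.5 0;60 15.5 0 217.5 0;60 15.5 20 217.5 0;60 15.5 20 217.5 0;60 15.5 20 217.5 0'
python3 -c "
from h import *
look('w10',['fine_mid'])"
```

```text
t: 18.0
tool_pos: [0.4904, 0.2966, 0.0325]
ee_rot: [-1.567, 0.091, -0.094]
force: [0.1, -0.7, -0.6]
grip_width: 0.0631
tcp [0.4904 0.2966 0.0325] yaw z [0.118 0.993 0.001] q [-0.02  0.62 -0.73  1.89  0.55  0.84  0.42] F [ 0.1 -0.7 -0.6] w 0.06313961789965537 t 18.0
fine_mid [([316.0, 327.0], 0.78, [0.503, 0.296])]
```

View pics/w10.png

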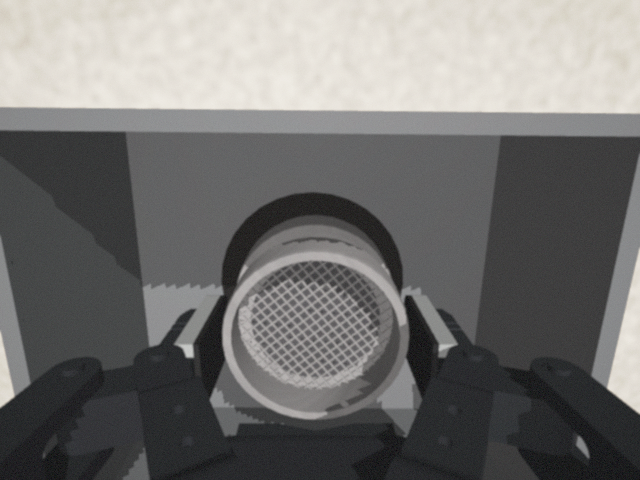

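```bash
python3 -m inch '60 0 5 0 0;60 0 9 0 0;60 0 10 0 0;60 0 10 0 0'; python3 -m inch '60 0 1 0 0;60 0 2 0 0;60 0 2 0 0'
```

```text
t: 18.6
tool_pos: [0.4895, 0.296, 0.0212]
ee_rot: [-1.569, 0.093, -0.092]
force: [0.9, 0.5, -0.6]
grip_width: 0.0634
t: 18.98
tool_pos: [0.4895, 0.2962, 0.021]
ee_rot: [-1.57, 0.092, -0.093]
force: [-3.3, -3.0, 10.8]
grip_width: 0.0631
```

Contact at the expected height. Release and check.

```bash
python3 -m inch '70 0 0 0 0;80 0 0 0 0;80 0 0 0 0;80 0 0 0 0;80 0 -15 0 0;80 0 -60 0 0;80 0 -60 0 0;80 0 -60 0 0;80 0 -60 0 0'; python3 -c "
from h import *
im,s=look('w11',['case_pad','fine_mid'])"
```

```text
t: 20.1
tool_pos: [0.4888, 0.2952, 0.0784]
ee_rot: [-1.57, 0.094, -0.091]
force: [0.1, -1.1, -0.7]
grip_width: 0.0803
tcp [0.4888 0.2952 0.0784] yaw z [ 0.118  0.993 -0.001] q [ 0.02  0.55 -0.78  1.87  0.48  0.92  0.46] F [ 0.1 -1.1 -0.7] w 0.08033550996239804 t 20.1
case_pad [([308.0, 205.0], 0.63, [0.46, 0.295])]
fine_mid [([317.0, 275.0], 0.76, [0.495, 0.296])]
```

View pics/w11.png

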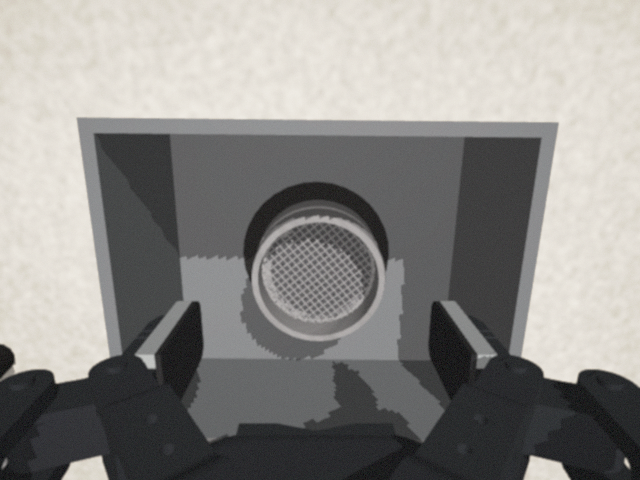

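```bash
cat >> h.py <<'E'
def circ(im,c,z,s,r=.032):
    a=np.linspace(0,2*np.pi,72,endpoint=False)
    P=np.array([proj(im,np.array([c[0]+r*np.cos(t),c[1]+r*np.sin(t),z]),s) for t in a])
    return P
E
python3 -c "
from h import *
im,s=load('w11')
p,r=rel(im,(318.5,277.5),.039,s);print(p,r)
for z in (.036,.039,.042):
  P=circ(im,p,z,s);print(z,P.min(0),P.max(0))
im2=im['frame'][:,:,::-1].copy()
cv2.polylines(im2,[np.round(circ(im,rel(im,(318.5,277.5),.039,s)[0],.039,s)*1).astype(int)],True,(0,0,255),1)
cv2.imwrite('pics/o11.png',cv2.resize(im2[170:360,220:420],(800,760))[:600])
"
```

```text
[0.4889 0.2976 0.039 ] [-0.1 39.4  2.4]
0.036 [251.6643731  209.57306657] [385.4678932  335.53686861]
0.039 [250.70159827 210.87636632] [386.50138321 338.52777749]
0.042 [249.70965032 212.22090147] [387.56616831 341.60525835]
```

View pics/o11.png

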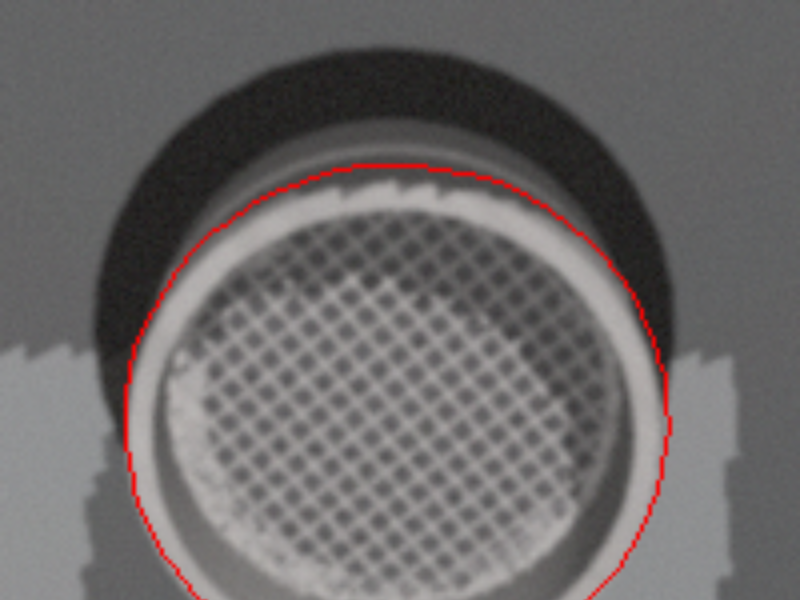

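```bash
python3 -m inch '85 0 -40 0 0;85 0 -70 -40 0;85 0 -70 -100 0;85 2 -70 -160 0;85 4 -70 -220 0;85 7 -60 -280 0;85 7 -40 -340 0;85 7 -23 -396 0;85 7 -23 -396 0;85 7 -23 -396 0'; python3 -c "
from h import *
im,s=look('w12',['coarse_mid'])"
```

```text
t: 21.5
tool_pos: [0.4497, -0.0976, 0.102]
ee_rot: [-1.568, 0.093, -0.093]
force: [0.4, 0.8, 1.3]
grip_width: 0.0848
tcp [ 0.4497 -0.0976  0.102 ] yaw z [0.118 0.993 0.001] q [ 0.81  0.29 -0.75  2.12  0.26  0.83  1.36] F [0.4 0.8 1.3] w 0.08484642113226126 t 21.5
coarse_mid [([311.0, 42.0], 0.91, [0.341, -0.086]), ([307.0, 235.0], 0.67, [0.44, -0.1]), ([523.0, 37.0], 0.64, [0.351, 0.021])]
```

View pics/w12.png

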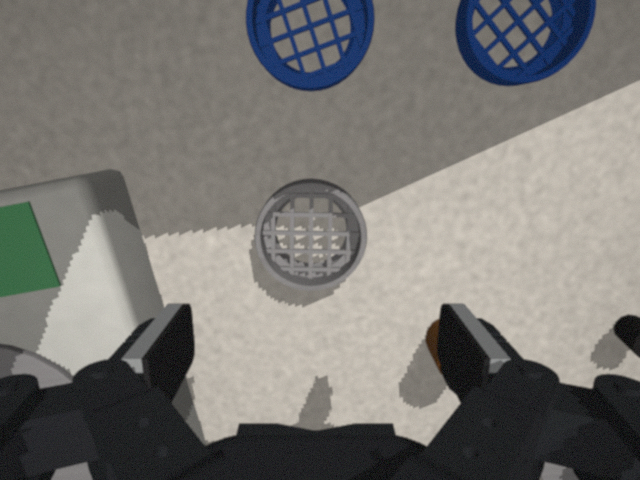

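```bash
python3 -c "
from h import *
im,s=load('w12')
print(rel(im,(311.5,235.5),.021,s)); print('jar',rel(im,(432,340),.03,s))
for z in (.021,):
  P=circ(im,rel(im,(311.5,235.5),.021,s)[0],z,s);print(z,P.min(0),P.max(0))
"
```

```text
(array([ 0.4401, -0.0977,  0.021 ]), array([-9.5, 81. , -1.3]))
jar (array([ 0.5084, -0.0353,  0.03  ]), array([51. , 72.1, 68.7]))
0.021 [254.5523971 178.4565904] [368.31101489 288.41543608]
```

```bash
python3 -m inch '85 -9.5 50 -1 0;85 -9.5 85 -1 0;85 -9.5 101 -1 0;85 -9.5 101 -1 0;85 -9.5 101 -1 0'
python3 -m inch '60 0 0 0 0;60 0 0 0 0;60 0 0 0 0;60 0 0 0 0;60 0 0 0 0;60 0 0 0 0' 30
python3 -m inch '60 0 -20 0 0;60 0 -50 0 0;60 0 -50 0 0;60 0 -50 0 0'
python3 -c "
from h import *
look('w13',['coarse_mid'])"
```

```text
t: 22.22
tool_pos: [0.442, -0.0977, 0.0025]
ee_rot: [-1.569, 0.09, -0.094]
force: [0.5, 0.1, -0.1]
grip_width: 0.0849
t: 22.98
tool_pos: [0.4416, -0.0984, 0.0027]
ee_rot: [-1.57, 0.091, -0.095]
force: [-0.5, -0.0, 5.7]
grip_width: 0.0627
t: 23.48
tool_pos: [0.44, -0.0983, 0.0512]
ee_rot: [-1.569, 0.093, -0.093]
force: [-0.5, 0.3, -1.1]
grip_width: 0.0633
tcp [ 0.44   -0.0983  0.0512] yaw z [ 0.118  0.993 -0.001] q [ 0.77  0.37 -0.71  2.17  0.36  0.72  1.27] F [-0.5  0.3 -1.1] w 0.06331882803872468 t 23.475
coarse_mid [([311.0, 334.0], 0.74, [0.466, -0.103]), ([310.0, 50.0], 0.61, [0.343, -0.088]), ([573.0, 51.0], 0.57, [0.355, 0.015])]
```

View pics/w13.png

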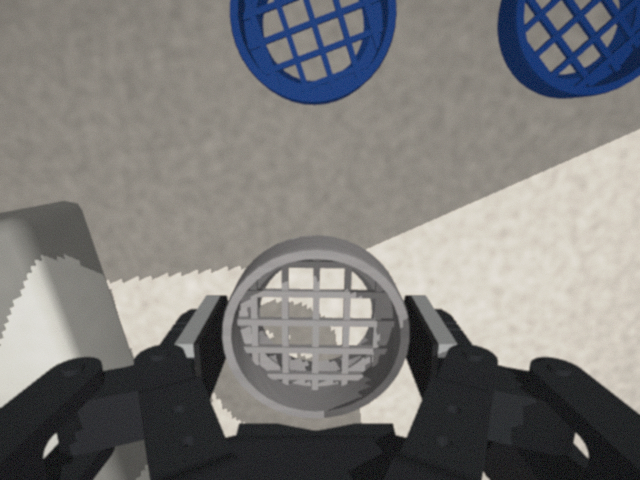

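```bash
python3 -m inch '60 0 -60 0 0;60 0 -95 40 0;60 0 -95 100 0;60 0 -95 160 0;60 0 -95 220 0;60 0 -95 280 0;60 2.5 -95 340 0;60 2.5 -95 380 0;60 2.5 -95 397 0;60 2.5 -95 397 0;60 2.5 -50 397 0;60 2.5 -15 397 0;60 2.5 4 397 0;60 2.5 4 397 0;60 2.5 4 397 0'
python3 -c "
from h import *
look('w14',['coarse_mid'])"
```

```text
t: 25.45
tool_pos: [0.4906, 0.2962, 0.0486]
ee_rot: [-1.568, 0.092, -0.095]
force: [1.2, 0.5, 0.2]
grip_width: 0.0631
tcp [0.4906 0.2962 0.0486] yaw z [0.118 0.993 0.001] q [ 0.02  0.61 -0.79  1.88  0.56  0.88  0.41] F [1.2 0.5 0.2] w 0.06308946588766605 t 25.45
coarse_mid [([315.0, 334.0], 0.67, [0.515, 0.294])]
```

View pics/w14.png

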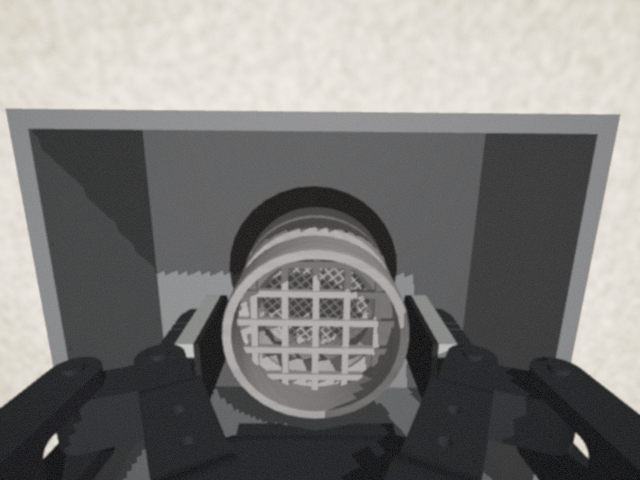

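```bash
python3 -m inch '60 0 5 0 0;60 0 9 0 0;60 0 10 0 0;60 0 10 0 0'; python3 -m inch '60 0 1 0 0;60 0 2 0 0;60 0 2 0 0'
```

```text
t: 26.05
tool_pos: [0.4894, 0.296, 0.0371]
ee_rot: [-1.569, 0.093, -0.092]
force: [0.0, 0.3, -0.2]
grip_width: 0.0628
t: 26.42
tool_pos: [0.4895, 0.2962, 0.0368]
ee_rot: [-1.57, 0.092, -0.093]
force: [-2.3, -2.4, 8.4]
grip_width: 0.0633
```

```bash
python3 -m inch '70 0 0 0 0;80 0 0 0 0;80 0 0 0 0;80 0 0 0 0;80 0 -15 0 0;80 0 -60 0 0;80 0 -60 0 0;80 0 -60 0 0;80 0 -60 0 0'; python3 -c "
from h import *
im,s=look('w15',['coarse_mid'])"
```

```text
t: 27.55
tool_pos: [0.4888, 0.2952, 0.0944]
ee_rot: [-1.57, 0.094, -0.091]
force: [-0.2, -0.1, 0.9]
grip_width: 0.0801
tcp [0.4888 0.2952 0.0944] yaw z [ 0.118  0.993 -0.001] q [ 0.06  0.55 -0.84  1.86  0.49  0.95  0.45] F [-0.2 -0.1  0.9] w 0.08013315604378374 t 27.55
coarse_mid [([317.0, 276.0], 0.79, [0.502, 0.295]), ([317.0, 203.0], 0.22, [0.46, 0.3])]
```

View pics/w15.png

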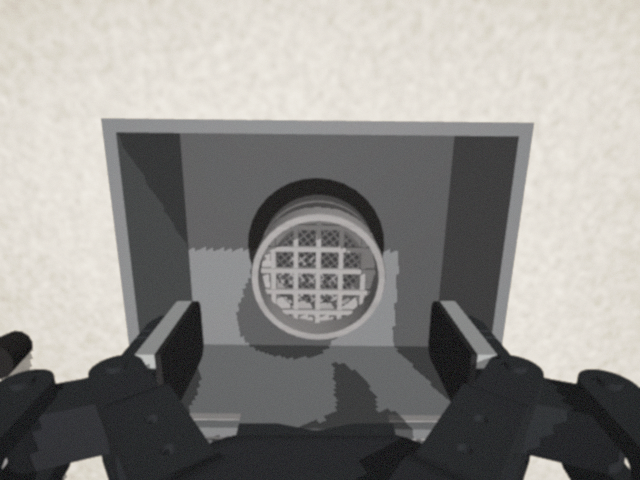

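```bash
python3 -m inch '80 0 -50 0 0;80 0 -50 -60 0;80 0 -50 -120 0;80 10 -50 -180 0;80 60 -40 -208 0;80 120 -20 -208 0;50 165 -7 -208 0;50 165 -7 -208 0;50 165 -7 -208 0'; python3 -c "
from h import *
im,s=look('w16',['cover_mid'])"
```

```text
t: 28.78
tool_pos: [0.6275, 0.0709, 0.1014]
ee_rot: [-1.568, 0.094, -0.09]
force: [-0.6, -1.2, 0.2]
grip_width: 0.0501
tcp [0.6275 0.0709 0.1014] yaw z [0.117 0.993 0.   ] q [ 0.41  0.62 -0.77  1.71  0.49  1.02  0.92] F [-0.6 -1.2  0.2] w 0.050068732257129704 t 28.775
cover_mid [([315.0, 244.0], 0.67, [0.626, 0.072])]
```

View pics/w16.png

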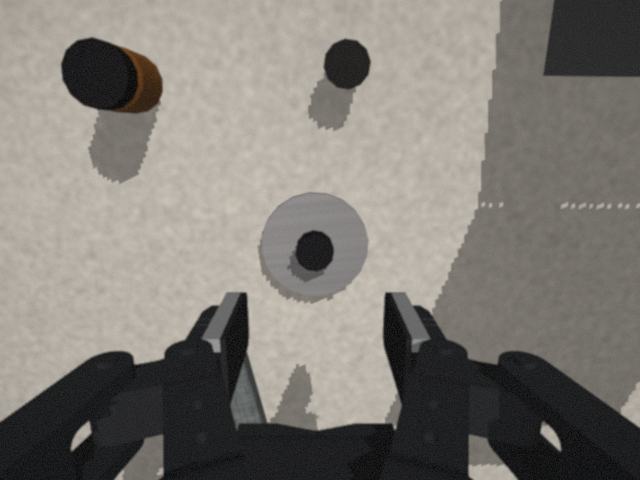

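```bash
python3 -c "
from h import *
im,s=load('w16')
print(rel(im,(314,245.5),.010,s),rel(im,(315,250),.024,s))
P=circ(im,rel(im,(314,245.5),.010,s)[0],.010,s);print(P.min(0),P.max(0))
"
```

```text
(array([0.6267, 0.0711, 0.01  ]), array([-0.6, 91.4,  0.1])) (array([0.6254, 0.0719, 0.024 ]), array([-2.1, 77.4,  0.7]))
[260.02265212 191.78261   ] [367.98725554 295.50980233]
```

```bash
python3 -m inch '50 -1.2 50 0.5 0;50 -1.2 80 0.5 0;50 -1.2 90 0.5 0;50 -1.2 90 0.5 0;50 -1.2 90 0.5 0'
python3 -m inch '15 0 0 0 0;15 0 0 0 0;15 0 0 0 0;15 0 0 0 0;15 0 0 0 0;15 0 0 0 0;15 0 0 0 0' 30
python3 -m inch '15 0 -20 0 0;15 0 -50 0 0;15 0 -50 0 0;15 0 -50 0 0'
python3 -c "
from h import *
look('w17',['cover_mid'])"
```

```text
t: 29.5
tool_pos: [0.6291, 0.0713, 0.0143]
ee_rot: [-1.568, 0.09, -0.095]
force: [-0.8, 0.4, 0.2]
grip_width: 0.05
t: 30.38
tool_pos: [0.6288, 0.0708, 0.0136]
ee_rot: [-1.569, 0.091, -0.094]
force: [-0.9, -0.3, 6.7]
grip_width: 0.0191
t: 30.88
tool_pos: [0.6273, 0.0704, 0.062]
ee_rot: [-1.569, 0.093, -0.092]
force: [0.1, 0.5, -1.3]
grip_width: 0.0193
tcp [0.6273 0.0704 0.062 ] yaw z [ 0.118  0.993 -0.   ] q [ 0.38  0.67 -0.74  1.73  0.54  0.96  0.89] F [ 0.1  0.5 -1.3] w 0.019256683084662576 t 30.875
cover_mid [([319.0, 283.0], 0.65, [0.635, 0.072])]
```

View pics/w17.png

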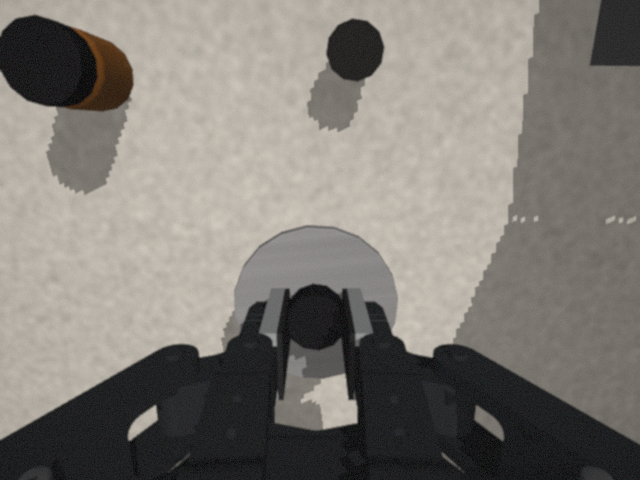

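```bash
python3 -c "
from h import *
im,s=load('w17')
Rt=R.from_rotvec(s['ee_rot']).as_matrix()
for ox in (-.003,0,.003):
  for h in (-.0035,):
    c=s['tool_pos']+Rt@np.array([ox,0,0]);P=circ(im,c,s['tool_pos'][2]+h,s);print(ox,h,P.min(0),P.max(0))
im,s=load('w13')
for ox in (-.003,0,.003):
    c=s['tool_pos']+Rt@np.array([ox,0,0]);P=circ(im,c,s['tool_pos'][2]+.0185,s);print(ox,P.min(0),P.max(0))
"
```

```text
-0.003 -0.0035 [229.91942734 222.82385251] [396.04898121 376.19791133]
0 -0.0035 [230.34795295 230.79094069] [395.64247776 382.62630941]
0.003 -0.0035 [230.77218982 238.67405781] [395.24003793 388.99379787]
-0.003 [216.64484469 238.85387707] [408.43783928 412.55495204]
0 [217.22075361 248.02223249] [407.89946585 419.70868069]
0.003 [217.79000525 257.07804484] [407.36730792 426.78475784]
```

```bash
python3 -m inch '15 0 -50 0 0;15 -60 -75 0 0;15 -120 -75 20 0;15 -162.5 -75 60 0;15 -162.5 -75 120 0;15 -162.5 -75 180 0;15 -162.5 -75 207.5 0;15 -162.5 -75 207.5 0;15 -162.5 -40 207.5 0;15 -162.5 -12 207.5 0;15 -162.5 -12 207.5 0;15 -162.5 -12 207.5 0'
python3 -c "
from h import *
look('w18',['cover_mid'])"
```

```text
t: 32.48
tool_pos: [0.4913, 0.2951, 0.0747]
ee_rot: [-1.569, 0.093, -0.094]
force: [-0.8, -0.3, -0.3]
grip_width: 0.0194
tcp [0.4913 0.2951 0.0747] yaw z [ 0.119  0.993 -0.   ] q [ 0.06  0.58 -0.83  1.87  0.53  0.93  0.43] F [-0.8 -0.3 -0.3] w 0.019370780559465055 t 32.475
cover_mid [([318.0, 282.0], 0.78, [0.504, 0.296])]
```

View pics/w18.png

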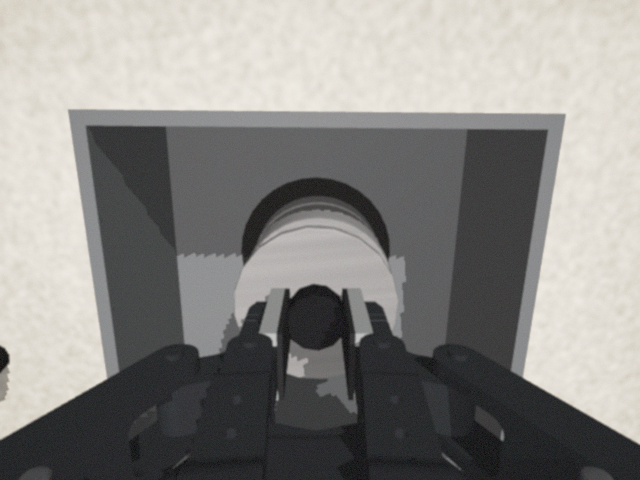

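```bash
python3 -m inch '15 0 5 0 0;15 0 9 0 0;15 0 10 0 0;15 0 10 0 0'; python3 -m inch '15 0 1 0 0;15 0 2 0 0;15 0 2 0 0'
```

```text
t: 33.08
tool_pos: [0.4907, 0.2959, 0.0641]
ee_rot: [-1.569, 0.093, -0.092]
force: [-0.3, -0.4, -0.1]
grip_width: 0.0194
t: 33.45
tool_pos: [0.4909, 0.2961, 0.0636]
ee_rot: [-1.57, 0.092, -0.093]
force: [-2.7, -1.9, 7.4]
grip_width: 0.0193
```

```bash
python3 -m inch '30 0 0 0 0;45 0 0 0 0;45 0 0 0 0;45 0 0 0 0;45 0 -15 0 0;45 0 -60 0 0;45 0 -60 0 0;45 0 -60 0 0;45 0 -60 0 0'; python3 -c "
from h import *
im,s=look('w19',['cover_mid'])
im=eyes.get_image('side'); save(im,'side19')"
```

```text
t: 34.58
tool_pos: [0.4901, 0.2951, 0.1214]
ee_rot: [-1.57, 0.094, -0.091]
force: [-0.1, 0.2, -0.2]
grip_width: 0.0452
tcp [0.4901 0.2951 0.1214] yaw z [ 0.118  0.993 -0.001] q [ 0.1   0.52 -0.88  1.85  0.47  1.    0.47] F [-0.1  0.2 -0.2] w 0.04516857039070415 t 34.575
cover_mid [([319.0, 257.0], 0.64, [0.503, 0.297])]
```

View pics/w19.png

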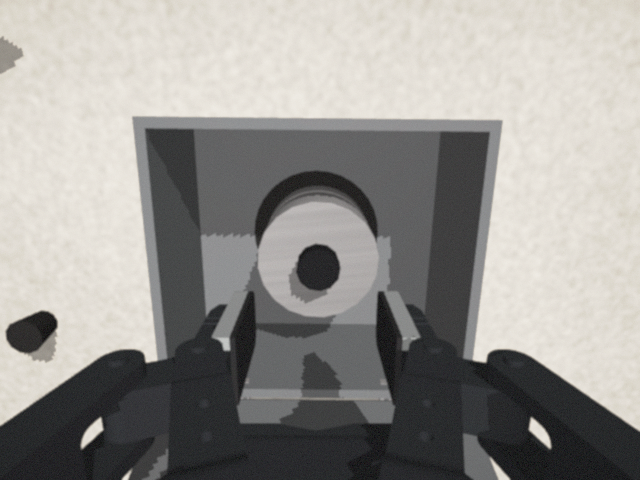

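View pics/side19.png

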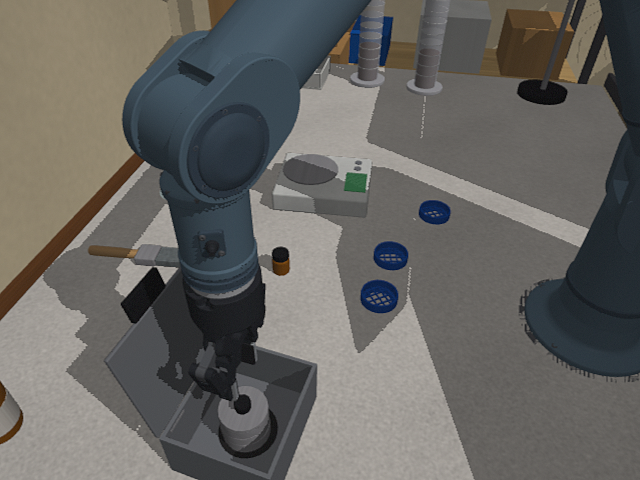

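```bash
python3 -c "
from h import *
im,s=load('w19')
p=rel(im,(318.5,259.5),.060,s);print(p,rel(im,(319,267),.074,s))
for z in (.057,.06,.064):
  P=circ(im,p[0],z,s);print(z,P.min(0),P.max(0))
im,s=load('w15'); print(rel(im,(318.5,277),.055,s))
"; python3 -c "
import cv2
im=cv2.imread('pics/side19.png'); cv2.imwrite('pics/s19z.png',cv2.resize(im[350:470,190:330],(700,600)))"
```

```text
(array([0.4885, 0.2977, 0.06  ]), array([-1.8, 61.4,  2.5])) (array([0.4878, 0.298 , 0.074 ]), array([-2.5, 47.4,  2.7]))
0.057 [257.88583685 197.76530677] [378.94554731 313.09184165]
0.06 [257.09993458 198.77218046] [379.79145804 315.51482187]
0.064 [256.01849363 200.15940308] [380.95545176 318.84474913]
(array([0.4886, 0.2976, 0.055 ]), array([-0.4, 39.4,  2.4]))
```

View pics/s19z.png

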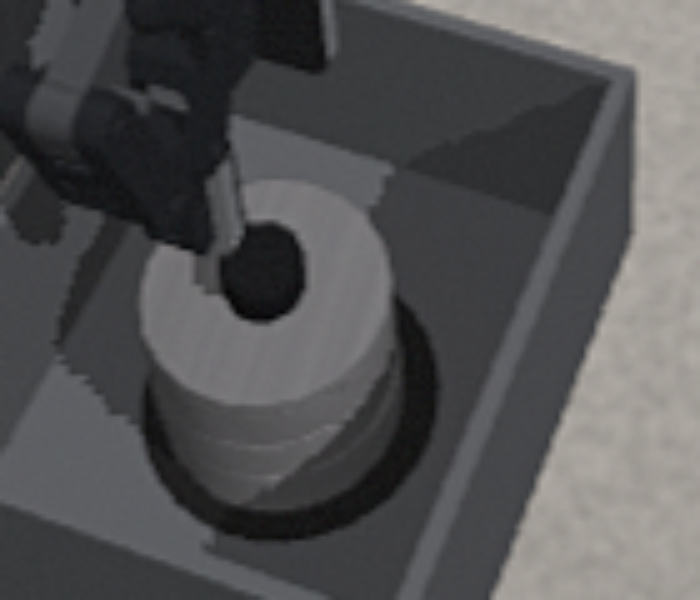

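```bash
python3 -m inch '0 0 -60 0 0;0 0 -120 0 0;0 0 -180 0 0;0 0 -190 0 0;0 0 -190 0 0;0 60 -190 0 0;0 120 -190 0 0;0 170 -190 0 0;0 170 -190 0 0;0 170 -190 0 0' 20; python3 -c "
from h import *
s=state();print(np.round(s['q'],2),s['tool_pos'],s['force'])
im=eyes.get_image('side'); save(im,'side20')
im=eyes.get_image('top'); save(im,'top20')"
```

```text
t: 35.98
tool_pos: [0.658, 0.2761, 0.309]
ee_rot: [-1.57, 0.096, -0.087]
force: [-1.1, 0.3, -0.8]
grip_width: 0.0001
[ 0.1   0.61 -0.88  1.29  0.46  1.45  0.71] [0.65798598 0.27605902 0.30901377] [-1.05065802  0.264691   -0.77601566]
```

View pics/side20.png

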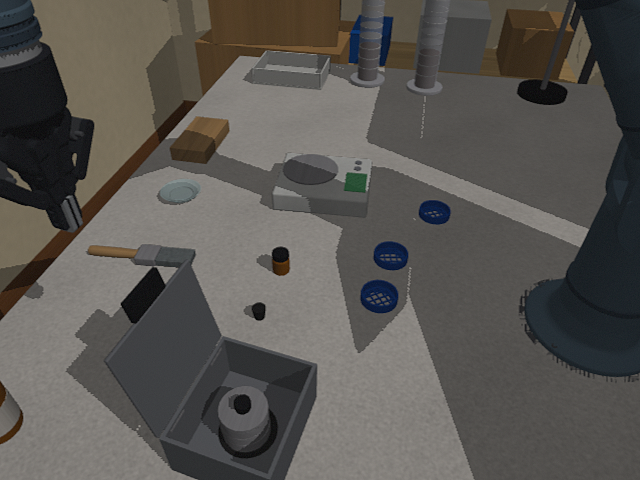

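View pics/top20.png

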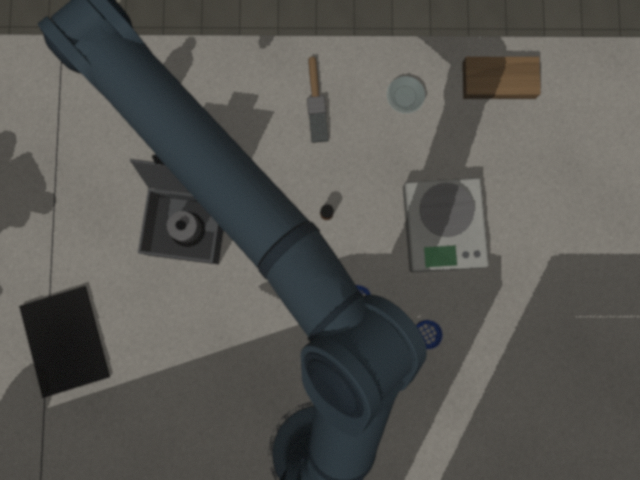

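```bash
python3 -c "
from h import *
im=eyes.get_image('side'); save(im,'side21')
cv2.imwrite('pics/s21z.png',cv2.resize(cv2.imread('pics/side21.png')[250:360,90:240],(800,587)))
X=np.array([.993,-.118]);Y=np.array([.118,.993]);pad=np.array([.4887,.2965])
for px,z in (((122,302),.246),((156,269),.246)):
  p=onz(im,px,z);print(p,X@(p[:2]-pad),Y@(p[:2]-pad))
s=state();d=s['tool_pos'][:2]-pad;print(X@d,Y@d)
"
```

```text
[0.60114837 0.31015128 0.246     ] 0.11005037864343425 0.026824633285737778
[0.58881101 0.25695296 0.246     ] 0.10407678450009805 -0.02745711225700483
0.17007483831123885 0.0006925897982724138
```

View pics/s21z.png

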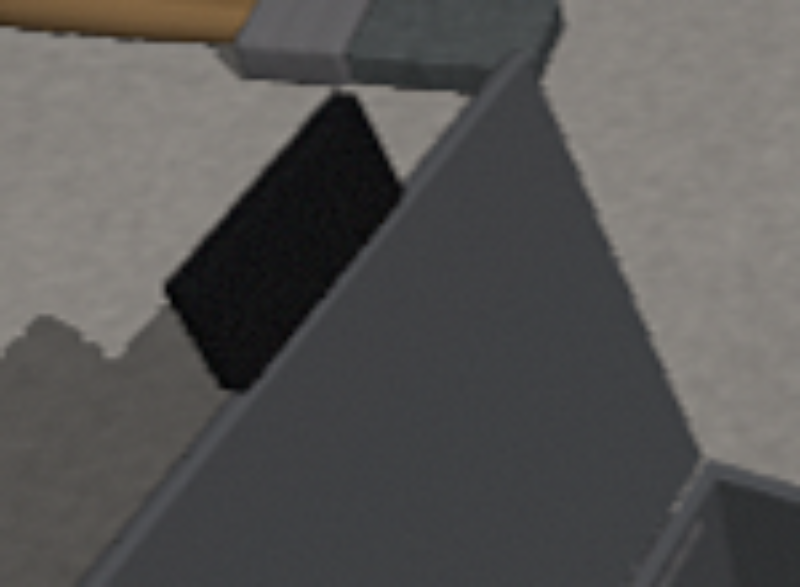

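```bash
python3 -m inch '0 0 50 0 0;0 0 82 0 0;0 0 82 0 0;0 -25 82 0 0;0 -40 82 0 0;0 -60 82 0 0;0 -80 82 0 0;0 -107 82 0 0;0 -122 84 0 0;0 -136 87 0 0;0 -136 87 0 0'; python3 -c "
from h import *
s=state();print(np.round(s['q'],2),s['tool_pos'],s['force'])
im=eyes.get_image('side'); save(im,'side22')"
```

```text
t: 37.5
tool_pos: [0.5232, 0.2923, 0.2253]
ee_rot: [-1.57, 0.092, -0.091]
force: [1.0, -0.1, -0.0]
grip_width: 0.0001
[ 0.17  0.46 -0.95  1.69  0.4   1.2   0.57] [0.52322567 0.2922517  0.22532382] [ 0.99904842 -0.09202581 -0.03463078]
```

View pics/side22.png

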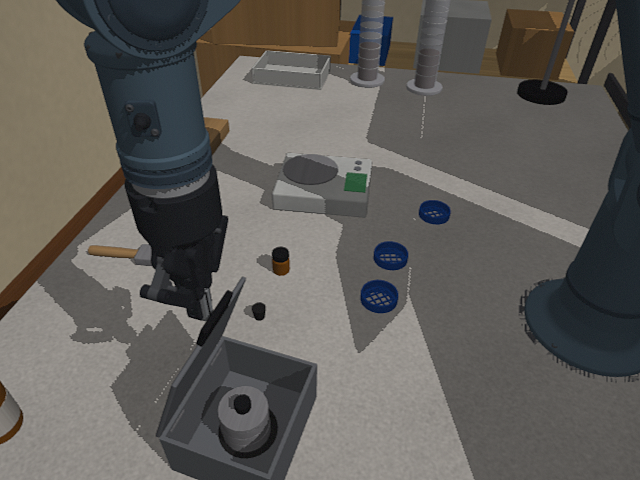

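```bash
python3 -m inch '0 -14 6 0 0;0 -27 12 0 0;0 -40 21 0 0;0 -52 30 0 0;0 -62 40 0 0;0 -72 52 0 0;0 -81 64 0 0;0 -88 77 0 0;0 -94 90 0 0;0 -98 105 0 0;0 -98 105 0 0'; python3 -c "
from h import *
s=state();print(np.round(s['q'],2),s['tool_pos'],s['force'])
im=eyes.get_image('side'); save(im,'side23')"
```

```text
t: 38.92
tool_pos: [0.4259, 0.3023, 0.1185]
ee_rot: [-1.571, 0.094, -0.09]
force: [0.0, -0.3, -0.3]
grip_width: 0.0001
[ 0.1   0.45 -0.94  1.96  0.44  0.96  0.4 ] [0.42587574 0.30232855 0.11847005] [ 0.02275507 -0.29064776 -0.2734767 ]
```

View pics/side23.png

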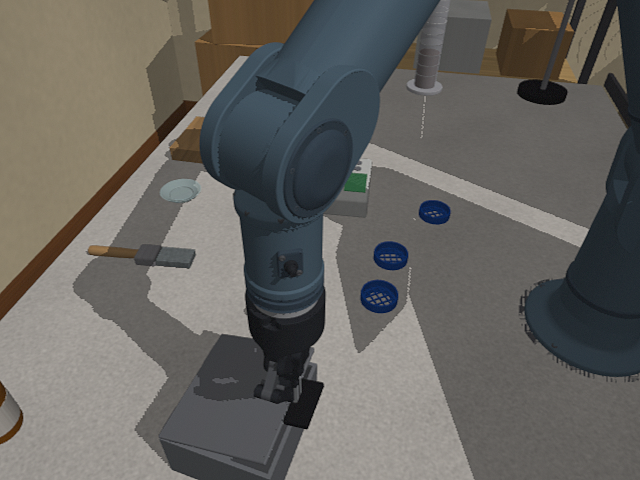

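```bash
python3 -m inch '0 -2 8 0 0;0 -3 16 0 0;0 -4 23 0 0;0 -4 28 0 0;0 -4 28 0 0'; python3 -m inch '0 0 1 0 0;0 0 2 0 0;0 0 3 0 0;0 0 3 0 0'
```

```text
t: 39.6
tool_pos: [0.4228, 0.3034, 0.0916]
ee_rot: [-1.57, 0.093, -0.092]
force: [-0.5, -0.0, -0.1]
grip_width: -0.0002
t: 40.1
tool_pos: [0.4233, 0.3038, 0.0893]
ee_rot: [-1.569, 0.092, -0.093]
force: [0.5, 0.3, 0.1]
grip_width: 0.0
```

```bash
python3 -m inch '0 0 1 0 0;0 0 2 0 0;0 0 2 0 0;0 0 2 0 0'; python3 -m inch '0 0 1 0 0;0 0 2 0 0;0 0 2 0 0;0 0 2 0 0';  python3 -c "
from h import *
im=eyes.get_image('side'); save(im,'side24'); cv2.imwrite('pics/s24z.png',cv2.resize(im['frame'][320:480,140:340,::-1],(750,600)))"
```

```text
t: 40.6
tool_pos: [0.4233, 0.3038, 0.0872]
ee_rot: [-1.569, 0.093, -0.093]
force: [0.2, 0.4, -0.3]
grip_width: -0.0
t: 41.1
tool_pos: [0.4234, 0.304, 0.0869]
ee_rot: [-1.57, 0.092, -0.093]
force: [-3.0, -3.3, 10.8]
grip_width: -0.0003
```

View pics/s24z.png

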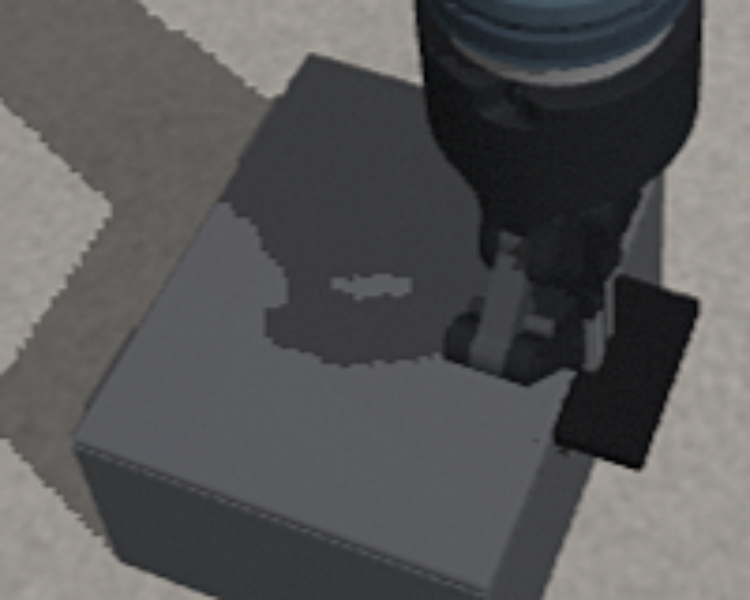

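```bash
python3 -m inch '0 0 1 0 0;0 0 2 0 0;0 0 2 0 0;0 0 2 0 0'; python3 -m inch '0 0 -5 0 0;0 0 -40 0 0;0 -20 -100 0 0;0 -20 -160 0 0;0 0 -160 -60 0;0 0 -160 -120 0;0 0 -160 -180 0;0 0 -160 -230 0;0 0 -160 -230 0;0 0 -160 -230 0;0 0 -160 -230 0';  python3 -c "
from h import *
im=eyes.get_image('side'); save(im,'side25'); cv2.imwrite('pics/s25z.png',cv2.resize(im['frame'][240:480,100:400,::-1],(750,600)))"
```

```text
t: 41.65
tool_pos: [0.4235, 0.304, 0.0866]
ee_rot: [-1.572, 0.092, -0.094]
force: [-5.3, -5.5, 23.5]
grip_width: 0.0001
t: 43.02
tool_pos: [0.3964, 0.0772, 0.2434]
ee_rot: [-1.568, 0.09, -0.09]
force: [-0.4, -0.2, 0.3]
grip_width: 0.0004
```

View pics/s25z.png

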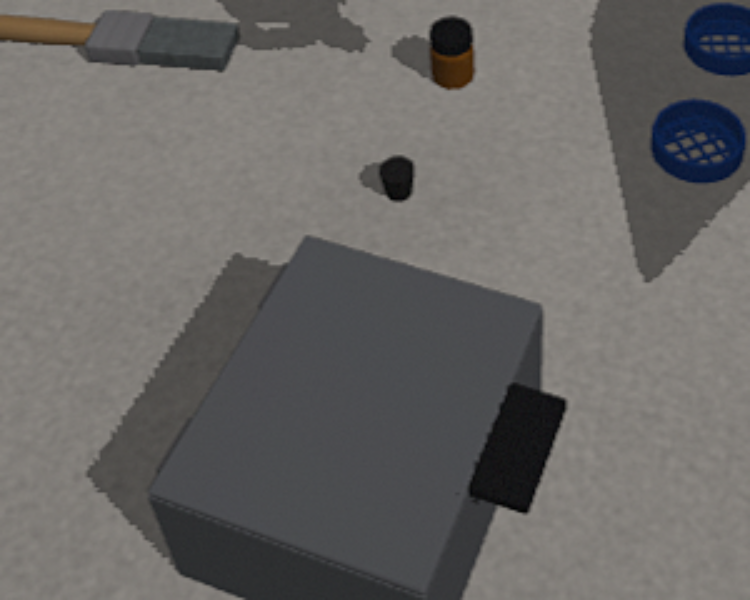

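The picture shows the lid flat on the rim, the tab level at about (518,448) in the zoom, and the jar upright at its original place. The arm is clear of everything, so I'm handing in.

```bash
python3 -c "
from h import *
print(workorder.hand_in())"
```

```text
the job is handed in; nothing more can be done
None
```

I stacked the pan, fine sieve, coarse sieve and knobbed cover on the pad in that order. I then pushed the lid shut from behind by its tab and handed the job in at about 43 s of the 138 s allowed.

- **Stack:** each piece met resistance (about 4 to 11 N) at its expected seated height. Camera measurements put the fine sieve, coarse sieve and cover within about 1 mm of one axis. The pan's rim measured about 3 mm from that axis, but that picture was taken before the arm had settled. Side pictures showed a level, even stack below the rim.
- **Lid:** it stopped at the expected shut height (about 87 mm) and held there under 23 N. The last picture shows it flat on the rim.
- **Surroundings:** the jar stands upright in its starting place. I did not touch the blue look-alikes, and the arm finished clear of everything.

Two readings were slightly off. The fine sieve looked about 3% smaller than predicted, which is within the height noise and not a sign of it sitting high. The gripper read 19 mm on the 22 mm knob, but the grasp held level. I could not read the lid angle or see the stack directly once the lid was shut.

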